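Tip the paperweight onto its felt and set it across the couplet sheet

ROBOT

A 6-joint arm with a two-finger parallel gripper is mounted at the origin on the work surface. World frame = base frame: x ahead of the robot, y to its left, z up, the work surface at z = 0. Lengths are in m, angles in rad, forces in N, time in s.
With the tool pointing down it reaches from about 0.375 to 0.9 m from the base axis. Payload 3.1 kg.
Tool frame: the origin (TCP) lies at the centre of the arm's flange, where the gripper is bolted on; the fingertips stand tip_reach ahead of it and the grasp point (between the pads) lies 164 mm ahead of it (tip_reach is the distance from the TCP to the fingertips, in m); z points along the fingers, y is the direction in which the jaws open and shut (so a half turn about z gives the same grasp; the last joint's range is limited). The gripper opens to 87 mm and grips with 3 to 60 N. Pads are 19 mm wide; open, the fingers measure 117 mm over their backs; the gripper's body (75 mm by 190 mm) begins 51 mm behind the grasp point.
Start: joints at [0.931, 0.527, 1.433, -0, 1.181, -0.178], TCP at [0.278, 0.56, 0.405] pointing down, gripper open.
Joint ranges: [-3.08, 3.08], [-0.75, 2.2], [0.22, 2.44], [-1.43, 4.57], [0, 2.65], [-2.85, 2.85]. Speed limits (rad/s): [2.79, 2.79, 3.14, 3.14, 3.14, 3.14].

INTERFACE

Orientations are given as a unit quaternion [x, y, z, w].
In Python, from rig import get_obs, camera, hand_in, tip_reach gives the robot as it stands. The module is installed in compiled form; this text tells all that it offers.
- The arm moves only by the tool servo_tool, never from a script. Its argument "steps" is one flat list of numbers, 5 for each row, row after row: the finger opening in m, from 0 to 0.087, then the shift along the tool's x, y, z in m, then the turn about the tool's z in rad. A call has 1 to 12 rows; each row is the pose to reach, as a shift and turn from the pose commanded when the call began, along the tool's axes at that moment; what a row does not reach only later rows make up. A row lasts 1/8 s, in which the tool goes at most 62.5 mm and 10.7 degrees, less where a joint would pass 70% of its speed; a pose out of reach is approached as far as the arm can. A call with a gripper value outside its range is refused whole. The fingers move at their own pace and stop on an object; "force" is the grip in N (left out, the last holds). Time passes only in rows, so rows that repeat a pose let the fingers close. It gives the time, the measured TCP pose, the force and the opening at its end, in the units of the state.
- get_obs(): the state, without advancing time (a new reading comes with each control period).
- camera(name): name is "scene" or "top"; returns a dict with "pixels" (480x640x3 uint8, blue, green, red), "vertical_fov" (degrees; the focal length in pixels is half the picture's height over the tangent of half this angle, whatever the lens; pixels are square), "cx", "cy" (the principal point, pixels), "T" (4x4, takes a point from camera to world coordinates). Camera axes: x right, y up, looking along -z (the intrinsics and any distortion apply to the point x, -y, -z); pixel columns grow to the right and rows downward; lengths in m; the calibration is good to about 2 mm. A picture is of the moment at which its call begins. There is no depth.
- hand_in(): hands the job in, once; it reports no verdict.
The state is a dict: "time": time; "q": joint angles; "joint_velocities": joint speeds; "joint_torque": joint torques, N m; "position": TCP position; "tool_rot": TCP orientation; "ft_force": force on the tool from outside, world axes, zero at the start; "moment": the same for the moment, N m; "grip_width": finger opening in m.
Only numpy, scipy, OpenCV 4.12 (cv2) and the standard library are available. Lean on these libraries where they do the work, as an engineer would, in place of code of your own. Each camera call takes 0.05 s, during which the arm holds its last target.

TASK

One of the pair of paperweights has been left standing on its narrow side on the red couplet sheet. With your fingertips only, gently push it over onto its green felt face, towards the free end of the sheet, and push it along until it lies flat and square across the plain red margin at that end, spanning the sheet, clear of the gold roundel and not over the end of the paper. Never grip it or lift it, and leave the other paperweight, the brush pot, the ink bottle and the seal where they stand.

Things in the scene. Friction and masses are not known exactly. Their poses are not given: they have to be found in the camera images.
- weight: Paperweight to tip: loose rosewood bar, about 0.45 kg, 240 mm long (y) x 44 wide (x) x 24 thick (z), origin at its centre. Its -z face is green felt, its +z face carved. At the start it stands on a narrow side, x axis up, 44 mm tall, felt towards the sheet's free end. Pushed near the top on the carved face it falls once leaned 0.5 rad. On its felt the origin is 12 mm up; pushed low, it slides.
- weight_a (a point): Point on the paperweight's long centre line, 85 mm from its centre towards -y of weight (where the bar crosses one long edge of the sheet when it lies centred on it).
- weight_b (a point): The same, 85 mm from its centre towards +y of weight.
- sheet: Red couplet sheet, flat on the table and fixed, 490 mm (x) x 170 mm (y), paper-thin (no obstacle), origin at its centre. Printed gold roundels, 140 mm across, at x = -80 and +80 mm. The last 85 mm at each end are plain red margin: x = 160 to 245 mm at the free (+x) end; the twin lies on the margin at the -x end. The paperweight to tip stands on the sheet over the +x roundel.
- twin: The other paperweight of the pair, the same bar already lying on its felt across the margin of the sheet's -x end, loose. Origin at its centre, 12 mm above the table. To be left alone.
- brush_pot: Blue and white porcelain brush pot with three brushes, 74 mm across, pot 98 mm, brushes about 190 mm tall, loose, origin under its centre. To be left alone. Pot, bottle and seal stand in any order at three places: two along the long side of the sheet away from the robot, one about 90 mm beyond its free end.
- ink_bottle: Black ink bottle with a blank paper label, 58 mm across, 135 mm tall, loose. Origin under its centre. To be left alone.
- seal: Brown stone seal, 32 x 32 mm, 79 mm tall with a domed top, loose. Origin under its centre. To be left alone.

How it is judged:
By the outcome, as a careful person would: the job done as asked, in the order asked, and still so for the second after the job is handed in, with the robot touching nothing.
It also fails if it takes over 45 s, if anything falls off the work surface, if the arm or the gripper's body presses on something with over 40 N, if the wrist force passes 120 N, or if a joint passes its speed limit or range.

## Working session

There is one attempt and no reset: what is moved stays moved. The work goes in short steps, Python scripts to look and compute and a tool call to move; the robot and the scene stay as the last step left them, time stands still between calls to the robot, and variables do not carry over. Pictures are saved under pics/ and viewed, and the job is handed in when it is done.

Besides the shell and the picture viewer there is one more tool, called after "Emit:" as name(argument=value, ...) on one line, values as JSON. servo_tool: Moves the arm, as the interface text tells. Its arguments: {"type":"object","properties":{"steps":{"type":"array"},"force":{"type":"number"}},"required":["steps"]}

```bash
mkdir -p pics
python3 - <<'E'
from rig import *
import cv2,numpy as np
print(tip_reach() if callable(tip_reach) else tip_reach)
o=get_obs()
for k,v in o.items(): print(k,np.round(v,4))
for n in("scene","top"):
    c=camera(n); cv2.imwrite(f"pics/{n}0.png",c["pixels"])
    print(n,{k:(np.round(v,4) if k!='pixels' else 0) for k,v in c.items()})
E
```

```text
0.1822
time 0.0
q [ 0.9315  0.5285  1.4339 -0.      1.1814 -0.1785]
joint_velocities [-0.0003  0.0003 -0.0009 -0.0013  0.0012 -0.0007]
joint_torque [-2.00000e-04 -4.40046e+01 -1.76591e+01  6.32000e-02  5.83000e-02
 -2.00000e-04]
position [0.2777 0.5595 0.4038]
tool_rot [ 2.284e-01  9.736e-01 -1.000e-03 -4.000e-04]
ft_force [ 0.74   -0.777   0.6127]
moment [ 0.0284  0.0036 -0.0518]
grip_width 0.0872
scene {'pixels': 0, 'vertical_fov': np.float64(45.8048), 'cx': np.float64(319.2437), 'cy': np.float64(235.9192), 'T': array([[ 0.7012, -0.4578,  0.5467,  1.1567],
       [ 0.713 ,  0.4407, -0.5455, -0.4843],
       [ 0.0088,  0.7722,  0.6353,  0.6713],
       [ 0.    ,  0.    ,  0.    ,  1.    ]])}
top {'pixels': 0, 'vertical_fov': np.float64(42.0818), 'cx': np.float64(322.8585), 'cy': np.float64(237.6073), 'T': array([[ 2.4000e-02,  9.7890e-01, -2.0290e-01,  3.8830e-01],
       [-9.9970e-01,  2.4600e-02,  4.0000e-04,  5.2200e-02],
       [ 5.4000e-03,  2.0280e-01,  9.7920e-01,  1.1442e+00],
       [ 0.0000e+00,  0.0000e+00,  0.0000e+00,  1.0000e+00]])}
```

View pics/scene0.png

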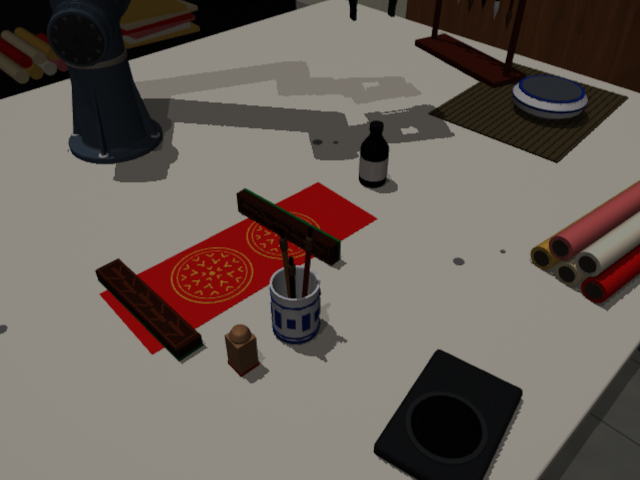

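View pics/top0.png

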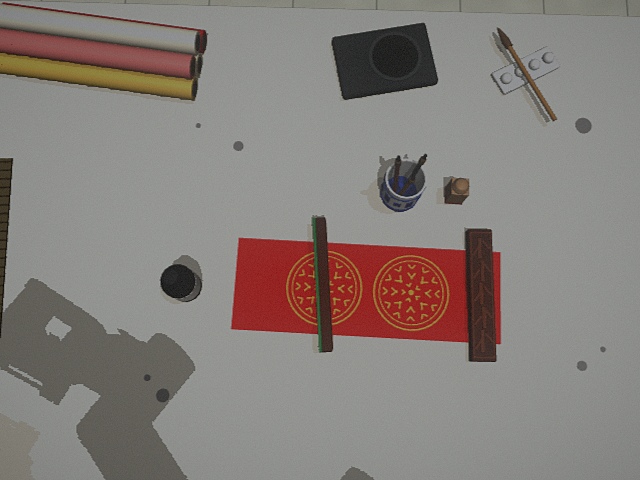

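```bash
python3 - <<'E'
import cv2
im=cv2.imread('pics/top0.png')
cv2.imwrite('pics/topc0.png',cv2.convertScaleAbs(cv2.resize(im[205:375,150:350],None,fx=4,fy=3.5*4/3.5 if 0 else 3.5,interpolation=cv2.INTER_CUBIC),alpha=1.6))
E
cat > h.py <<'E'
from rig import *
import numpy as np,cv2
def ray(c,u,v):
    f=240/np.tan(np.radians(c["vertical_fov"])/2)
    d=np.array([(u-c["cx"])/f,-(v-c["cy"])/f,-1.])
    return c["T"][:3,3],c["T"][:3,:3]@d
def pt(c,u,v,z):
    o,d=ray(c,u,v); return o+d*(z-o[2])/d[2]
def proj(c,p):
    q=c["T"][:3,:3].T@(np.asarray(p)-c["T"][:3,3]); f=240/np.tan(np.radians(c["vertical_fov"])/2)
    return np.array([c["cx"]+f*q[0]/-q[2],c["cy"]-f*q[1]/-q[2]])
E
python3 - <<'E'
from h import *
im=cv2.imread('pics/top0.png').astype(int)
m=((im[...,2]>120)&(im[...,1]<60)&(im[...,0]<60)).astype(np.uint8); m[:200]=0
import collections
ys,xs=np.nonzero(m); 
print(xs.min(),xs.max(),ys.min(),ys.max())
c=camera("top")
for u,v in [(238.5,238),(232,329),(501,252),(501,344)]: print(np.round(pt(c,u,v,0),4))
E
```

```text
232 499 238 343
[0.6206 0.2095 0.    ]
[0.4517 0.2126 0.    ]
[ 0.6063 -0.2814  0.    ]
[ 0.4367 -0.2757  0.    ]
```

View pics/topc0.png

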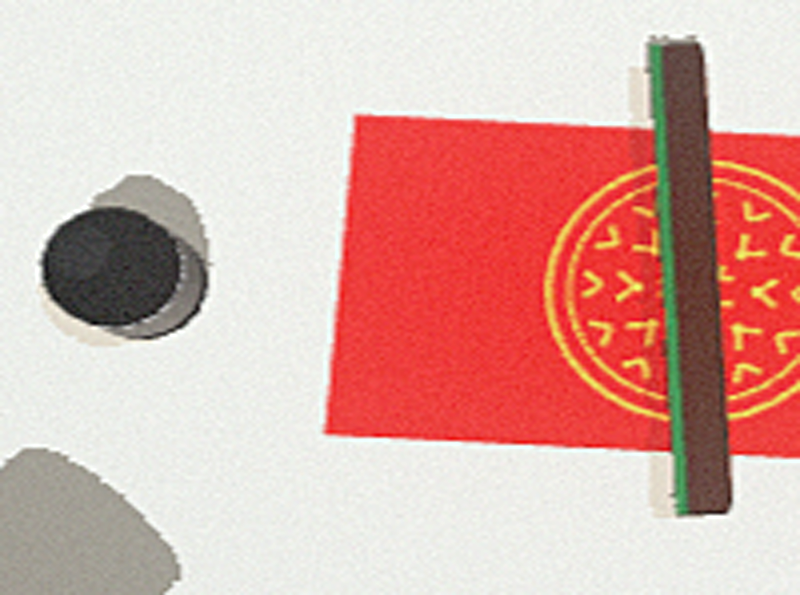

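Run:
```python
from h import *
c=camera("top")
print("bar top")
P=[pt(c,u,v,.044) for u,v in [(312.75,216.5),(325.5,216.5),(319.25,351.9),(332.5,351.3)]]
print(np.round(P,4)); print(np.mean(P,0), np.linalg.norm(P[0]-P[2]),np.linalg.norm(P[1]-P[3]))
print("sheet")
for u,v in [(238.75,237.6),(231.25,328.7)]: print(np.round(pt(c,u,v,0),4))
# bottle: top cap at z .135; base right edge
print(pt(c,177,284,.135), pt(c,187,283,0.0))
im=c["pixels"]
cv2.imwrite('pics/topc1.png',cv2.convertScaleAbs(cv2.resize(im[140:370,340:520],None,fx=3,fy=2.6,interpolation=cv2.INTER_CUBIC),alpha=1.6))
s=camera("scene")
for p in P: print(np.round(proj(s,p),1))
im=s["pixels"]
cv2.imwrite('pics/sc1.png',cv2.convertScaleAbs(cv2.resize(im[110:310,220:400],None,fx=4,fy=3,interpolation=cv2.INTER_CUBIC),alpha=1.6))
```

```text
bar top
[[0.6548 0.071  0.044 ]
 [0.6554 0.0479 0.044 ]
 [0.4136 0.0531 0.044 ]
 [0.4152 0.0302 0.044 ]]
[0.53476526 0.05055264 0.044     ] 0.24188340702114192 0.24088101659609754
sheet
[0.6214 0.2091 0.    ]
[0.4522 0.214  0.    ]
[0.51444774 0.28685249 0.135     ] [0.533629   0.29997707 0.        ]
[341.7 241.7]
[332.5 248. ]
[245. 188.]
[236.1 193.1]
```

View pics/topc1.png

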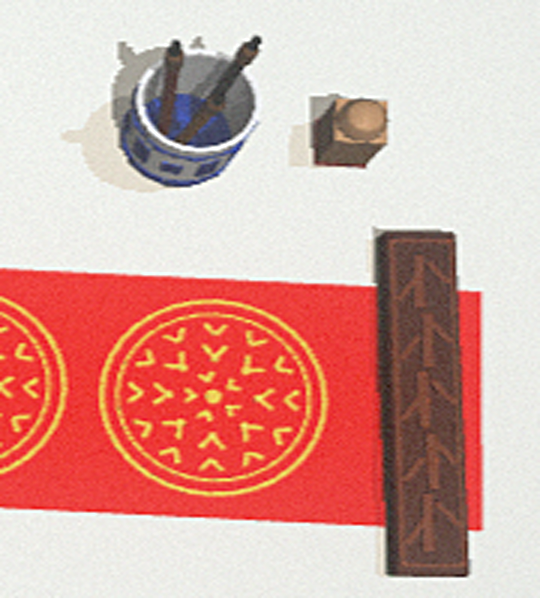

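View pics/sc1.png

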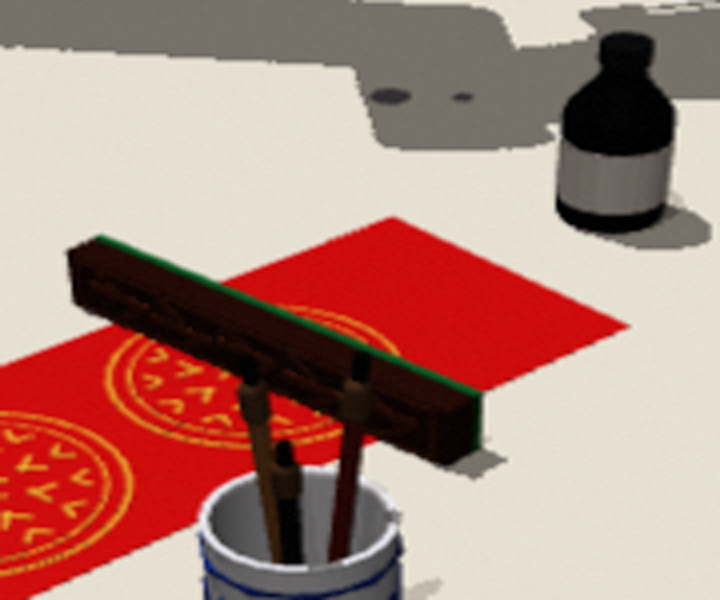

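Emit:
servo_tool(steps=[0.087,-0.02,-0.015,0,0.04,0.087,-0.058,-0.046,0,0.125,0.087,-0.106,-0.084,0,0.228,0.087,-0.154,-0.122,0,0.332,0.087,-0.202,-0.16,0,0.436,0.087,-0.25,-0.198,0,0.54,0.087,-0.298,-0.237,0,0.643,0.087,-0.346,-0.275,0,0.747,0.087,-0.394,-0.313,0,0.85,0.087,-0.432,-0.344,0,0.933,0.087,-0.466,-0.37,0,1.006,0.087,-0.48,-0.382,0,1.037])

```text
time: 1.75
position: [0.5389, 0.0021, 0.4047]
tool_rot: [0.682, 0.731, 0.0, 0.0]
ft_force: [-0.4, 1.0, -0.2]
grip_width: 0.0869
```

Emit:
servo_tool(steps=[0.087,0,0,0.03,0,0.087,0,0,0.07,0,0.087,0,0,0.11,0,0.087,0,0,0.145,0,0.087,0,0,0.17,0,0.087,0,0,0.182,0,0.087,0,0,0.186,0,0.087,0,0,0.186,0])

```text
time: 2.75
position: [0.5382, 0.0044, 0.2193]
tool_rot: [0.681, 0.733, 0.0, 0.0]
ft_force: [0.4, -0.1, 0.5]
grip_width: 0.0867
```

```bash
cat > look.py <<'E'
from h import *
import sys
n=sys.argv[1]
o=get_obs(); print(o["time"],np.round(o["position"],4),np.round(o["tool_rot"],4),np.round(o["ft_force"],2))
c=camera("top"); s=camera("scene")
a=cv2.resize(c["pixels"][200:380,150:350],None,fx=4,fy=3,interpolation=cv2.INTER_CUBIC)
b=cv2.resize(s["pixels"][110:310,220:400],None,fx=4,fy=3,interpolation=cv2.INTER_CUBIC)
cv2.imwrite(f'pics/t{n}.png',cv2.convertScaleAbs(a,alpha=1.6)); cv2.imwrite(f'pics/s{n}.png',cv2.convertScaleAbs(b,alpha=1.6))
E
python3 look.py 2
```

```text
2.75 [0.5382 0.0044 0.2193] [6.807e-01 7.325e-01 3.000e-04 4.000e-04] [ 0.41 -0.07  0.48]
```

View pics/t2.png

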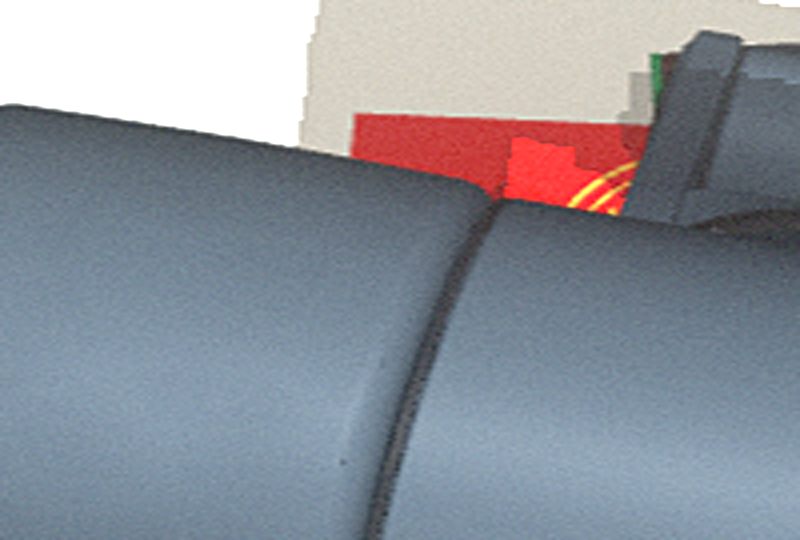

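View pics/s2.png

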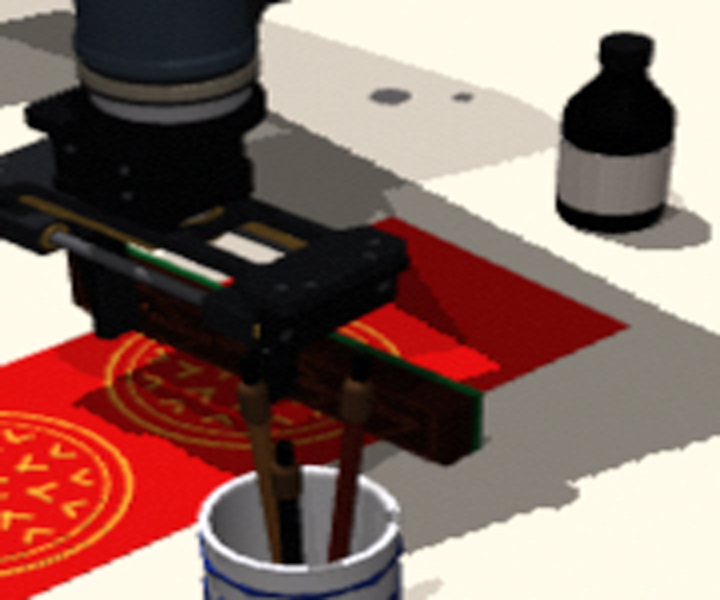

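Emit:
servo_tool(steps=[0.087,0.006,0,0,0,0.087,0.013,0,0,0,0.087,0.018,0,0,0,0.087,0.021,0,0,0,0.087,0.0235,0,0,0,0.087,0.026,0,0,0,0.087,0.0285,0,0,0,0.087,0.031,0,0,0,0.087,0.0335,0,0,0,0.087,0.0355,0,0,0,0.087,0.0355,0,0,0])

```text
time: 4.22
position: [0.5353, 0.04, 0.2186]
tool_rot: [0.681, 0.732, 0.0, -0.0]
ft_force: [1.3, -0.8, 0.0]
grip_width: 0.087
```

```bash
python3 look.py 3
```

```text
4.225 [0.5353 0.04   0.2186] [ 6.809e-01  7.324e-01  1.000e-04 -1.000e-04] [ 1.3  -0.79  0.04]
```

View pics/s3.png

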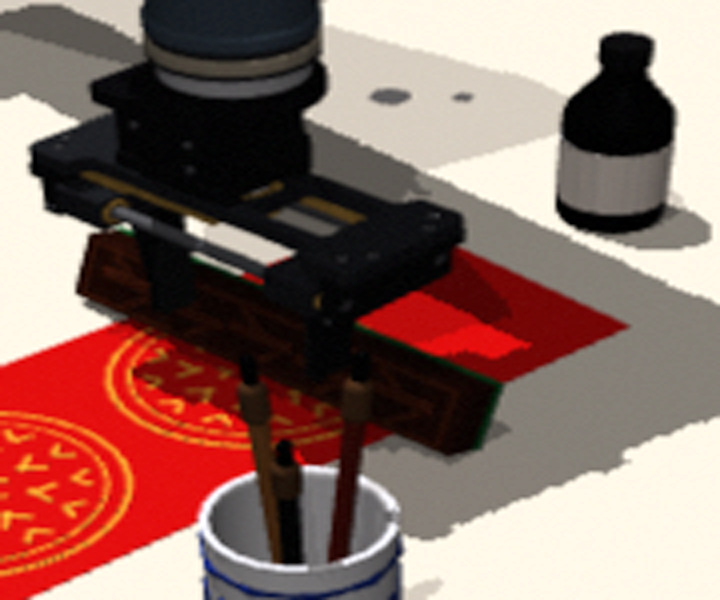

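The bar is tilting cleanly about its lower felt edge (leaning roughly 0.3–0.4 rad), with no sliding. I'll continue slowly over the balance point.

Emit:
servo_tool(steps=[0.087,0.001,0,0,0,0.087,0.0025,0,0,0,0.087,0.004,0,0,0,0.087,0.0055,0,0,0,0.087,0.007,0,0,0,0.087,0.0085,0,0,0,0.087,0.01,0,0,0,0.087,0.01,0,0,0,0.087,0.01,0,0,0,0.087,0.01,0,0,0])

```text
time: 5.58
position: [0.5346, 0.0496, 0.2187]
tool_rot: [0.681, 0.732, -0.0, -0.0]
ft_force: [-0.6, 0.7, -0.7]
grip_width: 0.087
```

```bash
python3 look.py 4
```

```text
5.575 [0.5346 0.0496 0.2187] [ 0.6809  0.7324 -0.     -0.    ] [-0.58  0.75 -0.72]
```

View pics/s4.png

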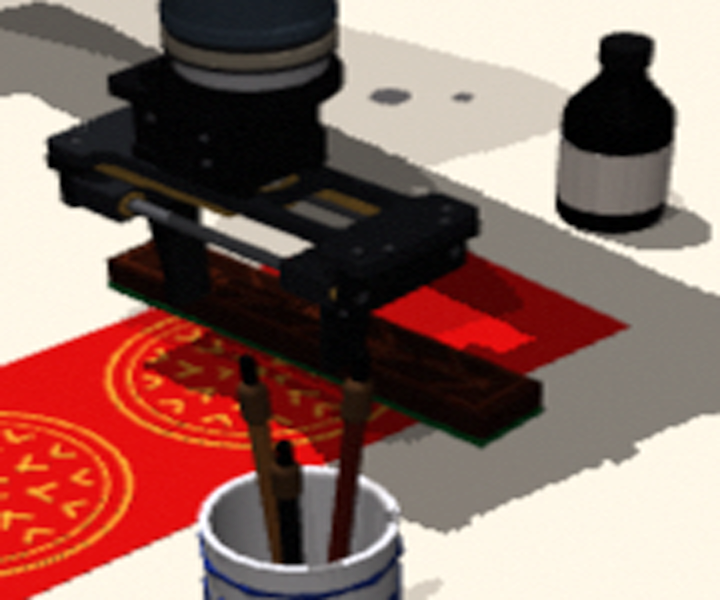

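```bash
cat > m.py <<'E'
from h import *
O=np.array([.5292,-.0335]); ex=np.array([.030,.9995]); ey=np.array([-.9995,.03])
def sh(p): return np.round(1000*np.array([(p[:2]-O)@ex,(p[:2]-O)@ey]),1)
E
python3 - <<'E'
from m import *
s=camera("scene")
for x,y,z in [(110,285,0),(484,445,0),(545,408,0),(151,240,.024),(109,261,.024),(542,380,.024),(483,424,.024)]:
    p=pt(s,x/4+220,y/3+110,z); print(np.round(p,4),sh(p))
cv2.imwrite('pics/s5.png',cv2.convertScaleAbs(cv2.resize(s["pixels"][175:265,240:365],None,fx=6,fy=6,interpolation=cv2.INTER_CUBIC),alpha=2))
E
```

```text
[0.4112 0.0571 0.    ] [ 87.  120.7]
[0.6506 0.076  0.    ] [ 113. -118.]
[0.6465 0.1204 0.    ] [ 157.3 -112.6]
[0.4127 0.0841 0.024 ] [114.  119.9]
[0.417 0.054 0.024] [ 84.1 114.8]
[0.6463 0.1168 0.024 ] [ 153.7 -112.5]
[0.6557 0.0688 0.024 ] [ 106.1 -123.4]
```

View pics/s5.png

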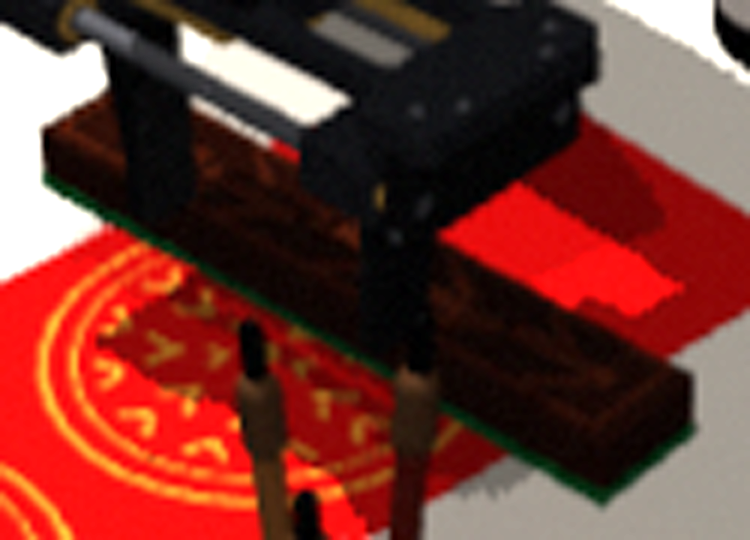

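Emit:
servo_tool(steps=[0.087,-0.006,0,0,0,0.087,-0.012,0,0,0.02,0.087,-0.016,0,0,0.05,0.087,-0.016,0,0.002,0.08,0.087,-0.016,0,0.01,0.1025,0.087,-0.016,0,0.018,0.1025,0.087,-0.016,0,0.024,0.1025,0.087,-0.016,0,0.0265,0.1025,0.087,-0.016,0,0.0265,0.1025])

```text
time: 6.85
position: [0.5357, 0.0337, 0.192]
tool_rot: [0.717, 0.697, -0.0, -0.0]
ft_force: [-0.2, 0.4, 0.5]
grip_width: 0.0868
```

```bash
python3 look.py 6; python3 -c "
from m import *
o=get_obs();print(sh(o['position']),np.degrees(2*np.arctan2(o['tool_rot'][1],o['tool_rot'][0])))"
```

```text
6.85 [0.5357 0.0337 0.192 ] [ 7.174e-01  6.967e-01 -2.000e-04 -2.000e-04] [-0.16  0.41  0.47]
[67.3 -4.6] 88.3125648809518
```

View pics/s6.png

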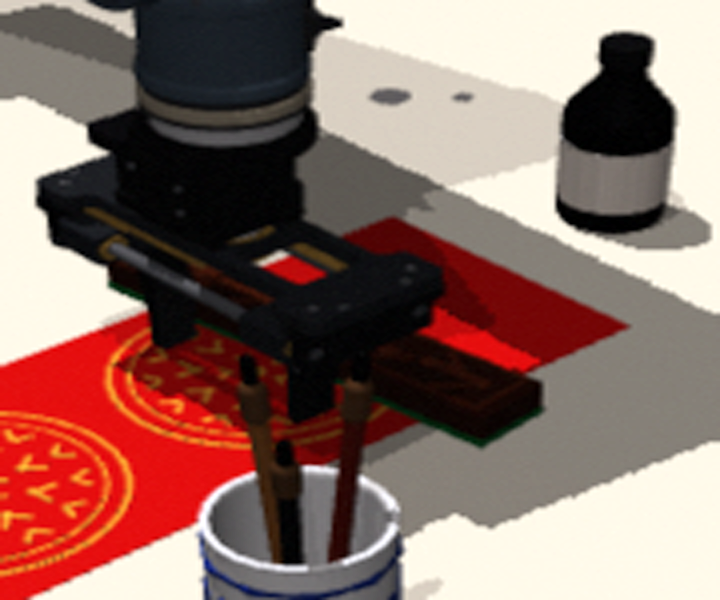

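Emit:
servo_tool(steps=[0.087,0.003,-0.006,0,0,0.087,0.009,-0.006,0,0,0.087,0.016,-0.006,0,0,0.087,0.023,-0.006,0,0,0.087,0.03,-0.006,0,0,0.087,0.037,-0.006,0,0,0.087,0.044,-0.006,0,0,0.087,0.051,-0.006,0,0,0.087,0.057,-0.006,0,0,0.087,0.062,-0.006,0,0,0.087,0.065,-0.006,0,0,0.087,0.065,-0.006,0,0])

```text
time: 8.45
position: [0.5318, 0.0992, 0.1923]
tool_rot: [0.717, 0.697, 0.0, -0.0]
ft_force: [0.0, -2.0, 0.9]
grip_width: 0.0871
```

```bash
python3 look.py 7; python3 -c "
from m import *
o=get_obs();print(sh(o['position']),np.degrees(2*np.arctan2(o['tool_rot'][1],o['tool_rot'][0])))"
```

```text
8.45 [0.5318 0.0992 0.1923] [ 7.175e-01  6.966e-01  3.000e-04 -1.000e-04] [ 0.01 -2.01  0.86]
[132.6   1.4] 88.28410770086941
```

View pics/s7.png

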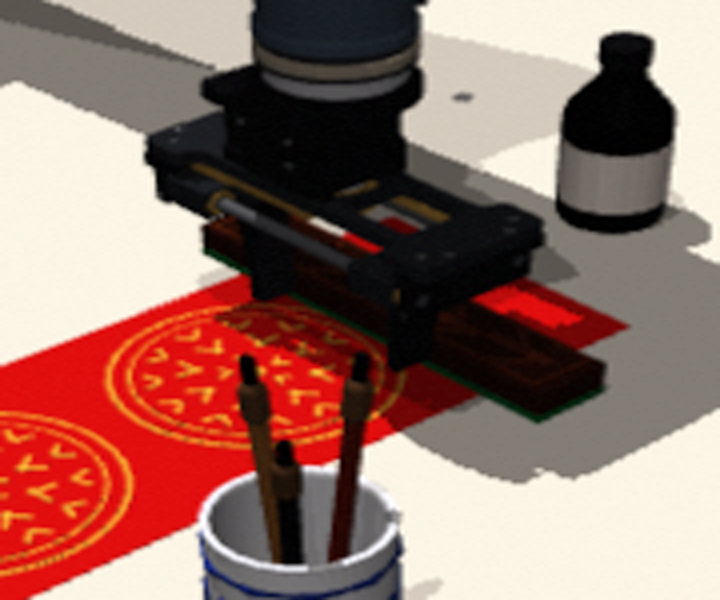

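Run:
```python
from m import *
s=camera("scene")
for x,y,z in [(204,251,0),(540,421,0),(606,385,0),(606,360,.024)]:
    p=pt(s,x/4+220,y/3+110,z); print(np.round(p,4),sh(p))
```

```text
[0.4139 0.1163 0.    ] [146.3 119.7]
[0.6531 0.1098 0.    ] [ 147.  -119.5]
[0.6513 0.1569 0.    ] [ 193.9 -116.3]
[0.6536 0.1518 0.024 ] [ 188.9 -118.8]
```

Emit:
servo_tool(steps=[0.087,0.003,0,0,0,0.087,0.008,0,0,0,0.087,0.014,0,0,0,0.087,0.02,0,0,0,0.087,0.025,0,0,0,0.087,0.029,0,0,0,0.087,0.032,0,0,0,0.087,0.034,0,0,0,0.087,0.035,0,0,0,0.087,0.035,0,0,0])

```text
time: 9.85
position: [0.5327, 0.1339, 0.1922]
tool_rot: [0.718, 0.697, -0.0, -0.0]
ft_force: [-0.2, -2.1, -0.4]
grip_width: 0.0869
```

Emit:
servo_tool(steps=[0.087,-0.004,0,0,0,0.087,-0.015,0,0,0,0.087,-0.03,0,0,0,0.087,-0.04,0,-0.01,0,0.087,-0.045,0,-0.05,0,0.087,-0.045,0,-0.1,0,0.087,-0.045,0,-0.15,0,0.087,-0.045,0,-0.19,0,0.087,-0.045,0,-0.21,0,0.087,-0.045,0,-0.22,0,0.087,-0.045,0,-0.22,0])

```text
time: 11.22
position: [0.5313, 0.0884, 0.4127]
tool_rot: [0.718, 0.696, 0.0, 0.0]
ft_force: [0.3, 0.3, 0.3]
grip_width: 0.0872
```

```bash
python3 look.py 8
```

```text
11.225 [0.5313 0.0884 0.4127] [7.176e-01 6.964e-01 3.000e-04 3.000e-04] [0.33 0.3  0.32]
```

View pics/s8.png

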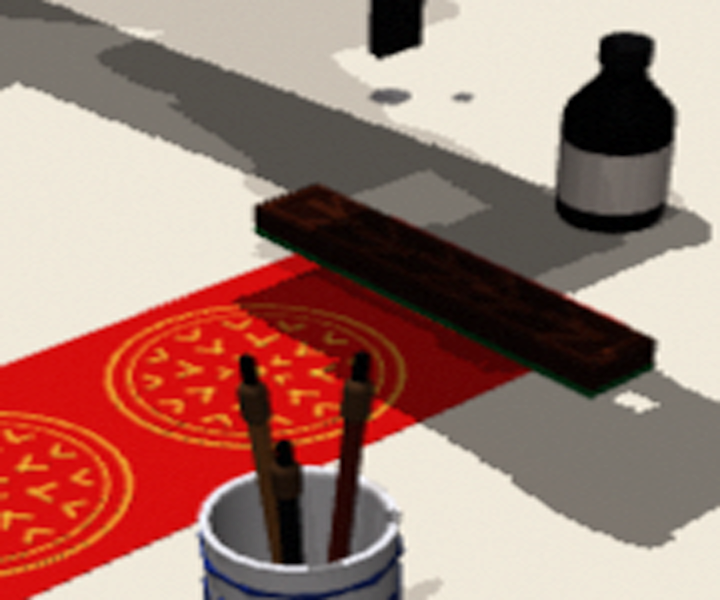

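View pics/t8.png

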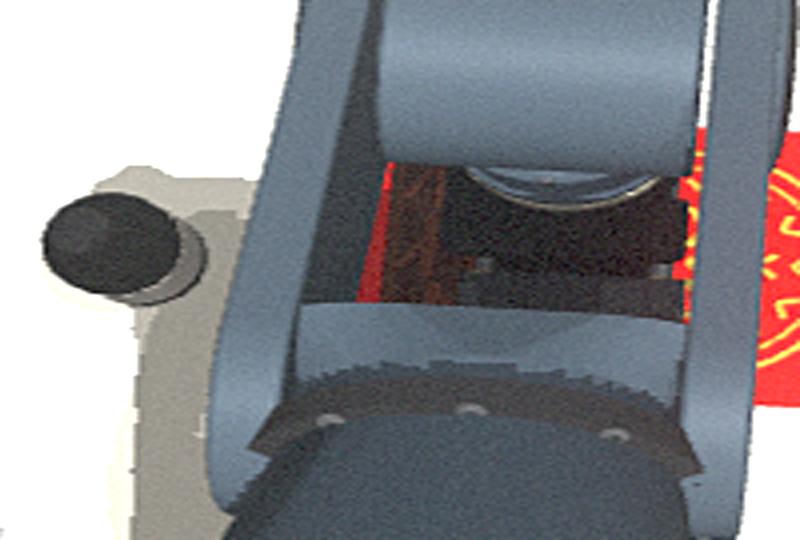

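Emit:
servo_tool(steps=[0.087,-0.02,-0.006,-0.01,0,0.087,-0.06,-0.02,-0.02,0,0.087,-0.11,-0.03,-0.03,0,0.087,-0.16,-0.045,-0.03,0,0.087,-0.21,-0.06,-0.03,0,0.087,-0.26,-0.07,-0.03,0,0.087,-0.31,-0.08,-0.03,0,0.087,-0.35,-0.08,-0.03,0,0.087,-0.37,-0.08,-0.03,0,0.087,-0.38,-0.08,-0.03,0,0.087,-0.38,-0.08,-0.03,0])

```text
time: 12.7
position: [0.4403, -0.2882, 0.4418]
tool_rot: [0.717, 0.697, 0.0, -0.001]
ft_force: [-0.5, 0.4, -0.3]
grip_width: 0.0872
```

```bash
python3 look.py 9
```

```text
12.7 [ 0.4403 -0.2882  0.4418] [ 7.174e-01  6.967e-01  2.000e-04 -7.000e-04] [-0.46  0.45 -0.32]
```

View pics/t9.png

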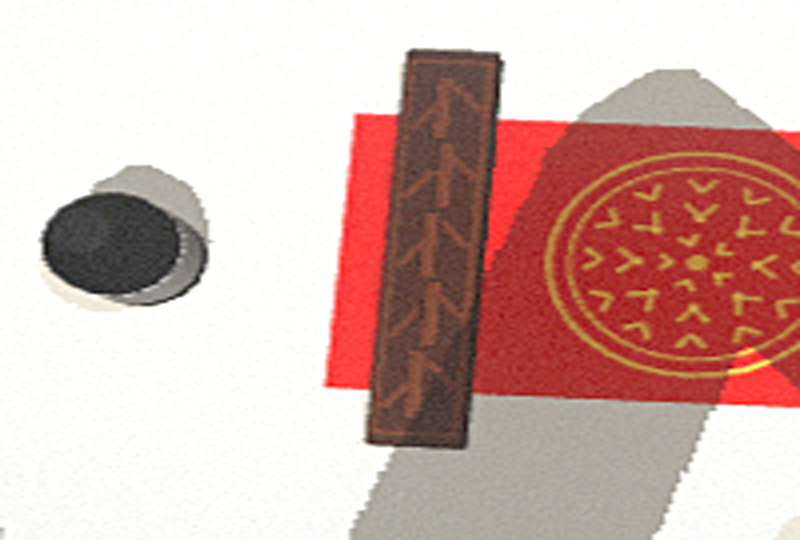

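Run:
```python
from m import *
s=camera("top")
P=[]
for x,y in [(407,50),(500,53),(367,442),(466,447)]:
    p=pt(s,x/4+150,y/3+200,.024);P.append(p); print(np.round(p,4),sh(p))
print(sh(np.mean(P,0)))
for x,y in [(355,114),(325,385)]: print(sh(pt(s,x/4+150,y/3+200,0)))
cv2.imwrite("pics/full9.png",s["pixels"])
cv2.imwrite("pics/sfull9.png",camera("scene")["pixels"])
```

```text
[0.6565 0.1839 0.024 ] [ 221.1 -120.7]
[0.6557 0.1409 0.024 ] [ 178.1 -121.2]
[0.4187 0.1903 0.024 ] [220.4 117.2]
[0.4169 0.1465 0.024 ] [176.5 117.7]
[199.   -1.8]
[245.2 -84.1]
[245.1  83.7]
```

View pics/sfull9.png

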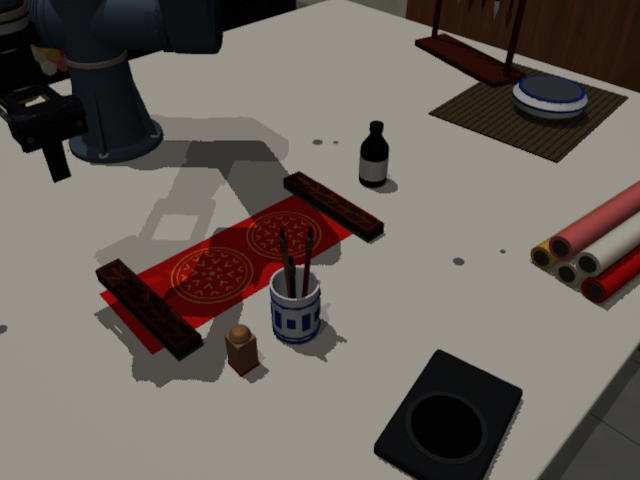

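The bar spans x = 177–221 mm in the sheet frame (margin 160–245), with its centre at (199, -2). It is square to within about 0.3°, and the other objects look unmoved. Handing in.

```bash
python3 -c "
from rig import *
print(hand_in())"
```

```text
the job is handed in; nothing more can be done
None
```

The paperweight now lies flat on its felt, square across the plain red margin at the free end, and I have handed the job in at about 12.8 s.

- **How it was done:** I pushed it over slowly near the top of the carved face with both open fingertips. I then backed off, turned the tool square to the sheet, and pushed the bar low along its trailing side. It was never gripped or lifted, and the contact forces I saw were about 2 N.
- **Final position:** In the last top picture the bar covers x = 177 to 221 mm on the sheet, inside the 160–245 mm margin. It is clear of the roundel by about 27 mm and short of the paper's end by about 24 mm.
- **Alignment:** It is centred to about 2 mm and square to about 0.3°, and it sticks out past both long edges of the sheet.
- **Other objects:** The twin, brush pot, ink bottle and seal look the same as in the first pictures. I compared them by eye, without measuring.
- **Disagreement:** Halfway through the push, the scene camera put the bar 2–4 mm further along than the finger size given in the task implied. I used the top-camera reading for the final position.

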